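# Empty the saw's catch tray and hold the long profile against the sprung fence

### The arm

A 6-joint arm with a two-finger parallel gripper is mounted at the origin on the work surface. World frame = base frame: x ahead of the robot, y to its left, z up, the work surface at z = 0. Lengths are in mm, angles in rad, forces in N, time in s.
With the tool pointing down it reaches from about 375 to 975 mm from the base axis. Payload 3.8 kg.
Tool frame: the origin (TCP) lies at the very end of the fingers, on their centre line; the grasp point (between the pads) lies 19 mm behind it; z points along the fingers, y is the line along which they close (so a half turn about z gives the same grasp; the last joint's range is limited). The gripper opens to 88 mm and grips with 3 to 60 N. Pads are 18 mm wide; open, the fingers measure 123 mm over their backs; the gripper's body (75 mm by 187 mm) begins 45 mm behind the grasp point.
Start: joints at [-1.312, 0.264, 1.604, -0, 1.274, -0.037], TCP at [196.761, -645.681, 238.706] pointing down, gripper open.
Joint ranges: [-2.63, 2.63], [-0.94, 2.18], [0.31, 2.57], [-1.31, 4.45], [0, 2.66], [-2.55, 2.55]. Speed limits (rad/s): [2.57, 2.57, 3.14, 3.14, 3.14, 3.14].

### API

Orientations are given as [roll, pitch, yaw] about the fixed x, y, z axes, in that order (R = Rz(yaw) Ry(pitch) Rx(roll)).
In Python, from bench import read_state, read_camera, finish_job gives the robot as it stands. The module is installed in compiled form; this text tells all that it offers.
- The arm moves only by the shell command python3 -m jog 'ROWS' [OPENING] [FORCE]. ROWS is JSON, a list of rows, each a list of 4 numbers: the shift along the tool's x, y, z in cm, then the turn about the tool's z in degrees. A call has 1 to 12 rows; each row is the pose to reach, as a shift and turn from the pose commanded when the call began, along the tool's axes at that moment; what a row does not reach only later rows make up. A row lasts 1/10 s, in which the tool goes at most 50 mm and 8.59 degrees, less where a joint would pass 70% of its speed; a pose out of reach is approached as far as the arm can. A call with a gripper value outside its range is refused whole. OPENING is the opening, from -1 (shut) to 1 (fully open), set as the call begins (- or left out, the last holds). The fingers move at their own pace and stop on an object; FORCE is the grip in N (left out, the last holds). Time passes only in rows, so rows that repeat a pose let the fingers close. It gives the time, the measured TCP pose, the force, the opening and the grip force at its end, in the units of the state.
- read_state(): the state, without advancing time (a new reading comes with each control period).
- read_camera(name): name is "scene" or "side" or "wrist"; returns a dict with "frame" (480x640x3 uint8, red, green, blue), "mtx" (3x3 intrinsics, pixels), "rvec" (rotation vector, rad) and "tvec" (3), from world to camera coordinates, as OpenCV has them; the wrist camera has in their place "tool_from_camera" (4x4, takes a point from camera to tool coordinates, whose origin is the TCP and whose axes are the flange's). Camera axes: x right, y down, z forward; pixel columns grow to the right and rows downward; lengths in mm; the calibration is good to about 2 mm. A picture is of the moment at which its call begins: read the wrist's pose just before it. There is no depth.
- finish_job(): hands the job in; it is judged then, once.
The state is a dict: "t": time; "joint_positions": joint angles; "qd": joint speeds; "joint_efforts": joint torques, N m; "tcp_pos": TCP position; "tcp_rot": TCP orientation; "contact_force": force on the tool from outside, world axes, zero at the start; "torque": the same for the moment, N m; "gripper_width": finger opening in mm; "grasp_force": force on a finger pad.
Only numpy, scipy, OpenCV 4.12 (cv2) and the standard library are available. Lean on these libraries where they do the work, as an engineer would, in place of code of your own. Each camera call takes 0.05 s, during which the arm holds its last target. There are 200 camera calls.

### The job

Empty the cut-off saw's catch tray: first put the two short T-profile pieces into the grey tote, then set the long one flange down and flat on the jig's bed and press it flush and centred against the sprung fence with a steady push of about 12 N, as my third hand while I screw it down. Finish while still holding it there with that push: do not let go. Leave everything else on the bench where it is.

Things in the scene. Friction and masses are not known exactly. Their poses are not given: they have to be found in the camera images.
- long_tee: the long piece of aluminium T-profile standing with its flange down: flange 60 wide (own x) and 8 thick, an upright web 8 thick in the middle of it running the whole length (own y), 50 tall overall; square cut, the same turned half round. 120 long, about 0.27 kg. Origin: centre of its underside. Starts in the tray, in any of the three places
- short_a: a short piece of aluminium T-profile standing with its flange down: flange 60 wide (own x) and 8 thick, an upright web 8 thick in the middle of it running the whole length (own y), 50 tall overall; square cut, the same turned half round. 50 long, about 0.12 kg. Origin: centre of its underside. Starts in the tray
- short_b: the other short piece, the same as short_a. Starts in the tray
- tray: catch tray at the foot of the saw's chute, on the robot's left: dark sheet steel, outside 246 (own x) x 156 (own y), 24 tall, wall and floor 3; fixed. Origin: centre of its underside. The three pieces stand in it side by side about 72 apart along its x, their webs along its y
- tote: open grey plastic tote on the robot's right, outside 200 (own x) x 140 (own y), 60 tall, wall and floor 5; fixed. Origin: centre of its underside
- jig: screwing jig in the middle: plywood bed 170 (own x) x 150 (own y), 12 thick, fixed to the bench. Origin: centre of its underside; its x points away from the robot, across the fence. At its far edge a fixed spring block, 38 tall above the bench; the sprung fence stands before it
- fence: sprung wooden fence of the jig, 120 long (own y), 20 thick, top 21 above the bed; axes as the jig's. It slides only along jig x, away from the robot, up to 26. Origin: middle of the pressed face (facing the robot), at bed height; unpressed it is at jig x +10, y 0, 12 above the jig's underside. Springs: 0.8 N per mm of travel, 0 N at rest, so 12 N = 15 mm
- screwdriver: bystander: screwdriver lying on the bench near the robot
- tape: bystander: tape measure, 70 x 34 x 66, standing near the robot
- jar: bystander: screw jar, diameter 60, 70 tall, beyond the tray
- carton: bystander: small carton 60 x 90 x 50, beyond the tote
- offcut: bystander: square bar offcut 60 x 25 x 25, beyond the jig
- brush: bystander: hand brush lying between robot and tote
- glue: bystander: glue bottle, diameter 56, 150 tall, beyond the jig
Mind the look-alikes: they are no part of the job. Leave any green or red look-alike of the short_b alone.

How it is judged (in metres and radians):
On the way, in this order (a step that is already met when the one before it is completed fails the run):
1. both short pieces lie released in the tote (x of short_a in the frame of tote between -0.08 and 0.08 m and y of short_a in the frame of tote between -0.055 and 0.055 m and height (world z) of each of short_a, short_b below 0.05 m and contact force between the fingers and short_a below 0.05 N and linear speed of each of short_a, short_b below 0.03 m/s and x of short_b in the frame of tote between -0.08 and 0.08 m and y of short_b in the frame of tote between -0.055 and 0.055 m and contact force between the fingers and short_b below 0.05 N), for 0.2 s.
2. the long piece is pressed flat, flush and centred against the fence (contact force between long_tee and fence between 7 and 18 N and y of long_tee in the frame of jig between -0.015 and 0.015 m and z of long_tee in the frame of jig between 0.008 and 0.016 m and x of long_tee in the frame of fence below -0.026 m and angle between the y axis of long_tee and the y axis of fence, either way round below 0.06 rad and angle between long_tee's own z axis and vertical below 0.06 rad and linear speed of long_tee below 0.01 m/s and contact force between any of the fingers, the arm and long_tee above 3 N), for 0.5 s.
At the end, for the whole second after the job is handed in: Both short pieces lie at rest in the tote, not touched. The robot still holds the long piece, flange down on the jig's bed (within 4 mm), level (0.06 rad), flush along the fence (0.06 rad), centred on it within 15 mm and at rest, pressing on the fence with 7 to 18 N (all of step 1 and all of step 2); the arm keeps its last pose, push and grip.
It fails at once if a bystander is moved by more than 40 mm (distance of any of screwdriver, tape, jar, carton, offcut, brush, glue from where it was at the start of the episode above 0.04 m).
It also fails if it takes over 72 s, if anything falls off the work surface, if the arm or the gripper's body presses on something with over 40 N, if the wrist force passes 120 N, or if a joint passes its speed limit or range.

## Working session

There is one attempt and no reset: what is moved stays moved. The work goes in short steps, Python scripts to look and compute and a shell command to move; the robot and the scene stay as the last step left them, time stands still between calls to the robot, and variables do not carry over. Pictures are saved under pics/ and viewed, at most 10 in all, crops included, and the job is handed in when it is done.

```bash
mkdir -p pics; cat > h.py <<'E'
import numpy as np, cv2
from bench import read_state, read_camera, finish_job
from scipy.spatial.transform import Rotation as R
def ray(cam,px,tcp=None):
    px=np.array(px,float).reshape(-1,2)
    d=np.c_[px,np.ones(len(px))]@np.linalg.inv(cam["mtx"]).T
    if "rvec" in cam:
        Rm=cv2.Rodrigues(np.array(cam["rvec"],float))[0]; t=np.array(cam["tvec"],float).ravel()
        return -Rm.T@t, d@Rm
    T=np.array(cam["tool_from_camera"]); Rt=R.from_euler('xyz',tcp["tcp_rot"]).as_matrix()
    return np.array(tcp["tcp_pos"])+Rt@T[:3,3], d@(Rt@T[:3,:3]).T
def onplane(cam,px,z,tcp=None):
    o,d=ray(cam,px,tcp); return o+d*((z-o[2])/d[:,2])[:,None]
def save(n,f): cv2.imwrite(f"pics/{n}.png",cv2.cvtColor(f,cv2.COLOR_RGB2BGR))
E
python3 - <<'E'
from h import *
s=read_state(); print(s)
for n in("scene","side"):
    c=read_camera(n); save(n,c["frame"]); np.save(n+".npy",c,allow_pickle=True); print(n,ray(c,[320,240]))
E
```

```text
{'t': 0.0, 'joint_positions': array([-1.31190184e+00,  2.64765144e-01,  1.60532547e+00,  2.62968977e-07,
        1.27369250e+00, -3.68985133e-02]), 'qd': array([ 0.00109738,  0.00012522, -0.00035929, -0.00011283,  0.00067975,
        0.00075255]), 'joint_efforts': array([ 3.17601007e-04, -5.02108884e+01, -3.56876314e+01,  7.29797781e-02,
        2.94284010e-02, -1.55316748e-04]), 'tcp_pos': array([ 196.58469032, -645.0210054 ,  237.40612173]), 'tcp_rot': array([-3.13940369e+00, -8.10573970e-05,  2.95792836e-01]), 'contact_force': array([-0.45166056,  0.77808223,  0.05193945]), 'torque': array([-0.00385797, -0.01461013,  0.03981491]), 'grasp_force': 0.0, 'gripper_width': 88.24629720139666}
scene (array([966.52916117, 558.99559355, 870.91504339]), array([[-0.35575264, -0.51581703, -0.77943197]]))
side (array([ 413.87414309, -766.65783041,  846.29002607]), array([[ 0.10895593,  0.67881412, -0.72619352]]))
```

View pics/scene.png

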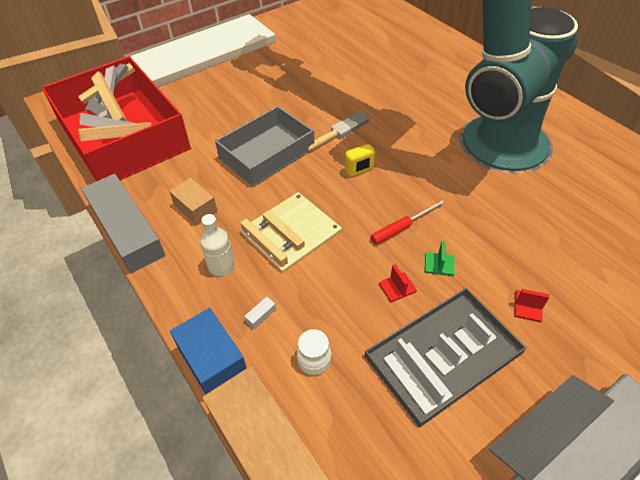

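View pics/side.png

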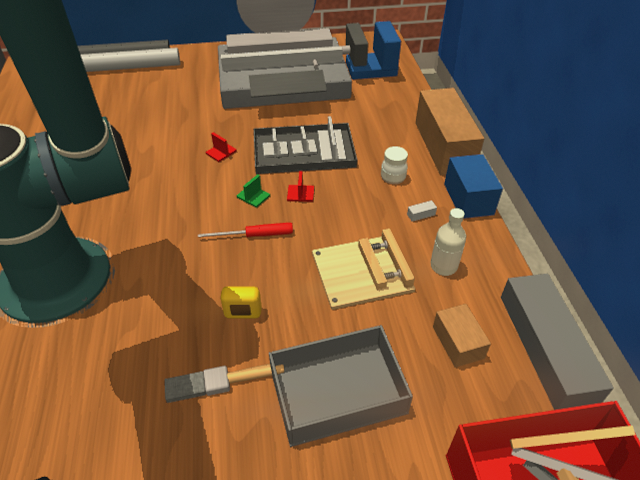

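The scene view shows the aluminium pieces in the tray: long at (418,375), shorts at (447,352) and (477,330). The look-alikes to leave alone are red (397,284), red (531,305), green (440,260), and the bar offcut (260,312). The tote is at (265,145), and the jig at (290,230) has its fence near (283,228). Next, one close crop of the tray and one of the jig.

```bash
python3 - <<'E'
from h import *
c=np.load("scene.npy",allow_pickle=True).item(); f=c["frame"]
save("tray4",cv2.resize(f[280:430,355:530],(700,600),interpolation=cv2.INTER_CUBIC))
save("jig5",cv2.resize(f[185:275,230:350],(800,600),interpolation=cv2.INTER_CUBIC))
# tray: outer top corners z=24 ; tote top z=60
print("tray",onplane(c,[[367,352],[463,291],[524,347],[420,421]],24).round(1))
print("tote",onplane(c,[[217,142],[278,109],[313,131],[254,167]],60).round(1))
d=np.load("side.npy",allow_pickle=True).item()
print("tray side",onplane(d,[[254,129],[351,123],[357,165],[258,172]],24).round(1))
print("tote side",onplane(d,[[270,351],[382,328],[411,388],[291,430]],60).round(1))
E
```

```text
tray [[662.8 258.   24. ]
 [430.4 267.9  24. ]
 [429.3 417.2  24. ]
 [670.6 405.1  24. ]]
tote [[ 618.9 -371.5   60. ]
 [ 431.1 -391.6   60. ]
 [ 409.8 -266.2   60. ]
 [ 592.6 -242.7   60. ]]
tray side [[430.6 413.9  24. ]
 [681.4 403.3  24. ]
 [662.2 231.5  24. ]
 [427.5 240.6  24. ]]
tote side [[ 410.8 -269.5   60. ]
 [ 605.  -253.3   60. ]
 [ 624.  -370.5   60. ]
 [ 429.2 -409.6   60. ]]
```

View pics/tray4.png

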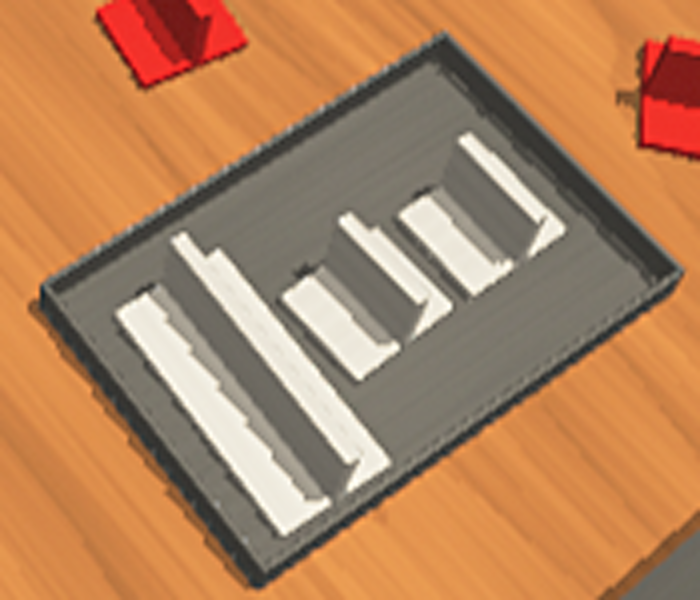

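View pics/jig5.png

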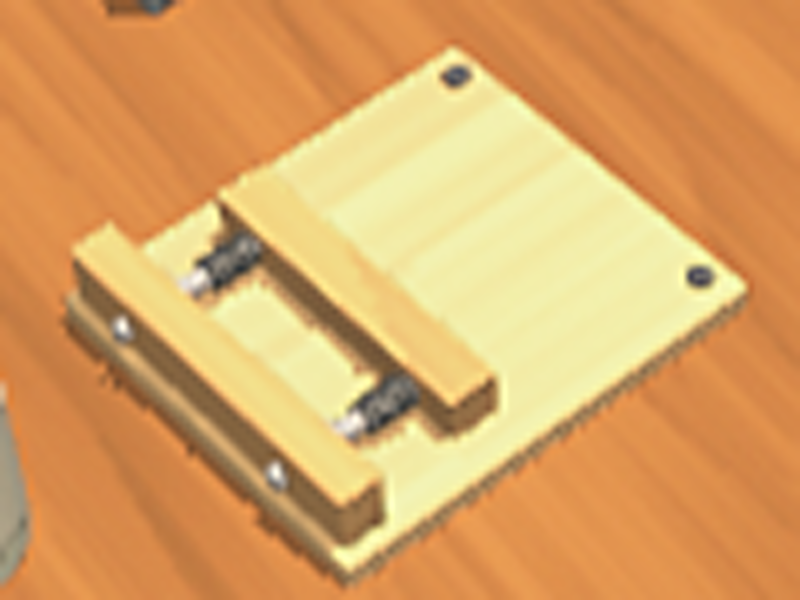

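The tray crop shows three light aluminium T-pieces. The long one is leftmost, with flange corners at crop (115,312), (280,533), (390,462); the two shorts are in the middle and on the right. The red pieces stand outside the tray. The jig crop shows the fence's pressed top edge running from (268,170) to (497,378).

```bash
python3 - <<'E'
from h import *
c=np.load("scene.npy",allow_pickle=True).item(); d=np.load("side.npy",allow_pickle=True).item()
T=lambda p:np.array(p)/4+[355,280]
J=lambda p:np.array(p)/(800/120)+[230,185]
def piece(n,a,b,e,L):
    P=onplane(c,T([a,b,e]),11); print(n,"ctr",((P[0]+P[2])/2)[:2].round(1),"len",np.linalg.norm(P[0]-P[1]).round(1),"wid",np.linalg.norm(P[2]-P[1]).round(1),"yaw long deg",np.degrees(np.arctan2(*(P[1]-P[0])[[1,0]])).round(1))
piece("long",[115,312],[280,533],[390,462],120)
piece("mid",[283,297],[360,379],[450,305],50)
piece("near",[400,213],[470,296],[565,232],50)
print("bed",onplane(c,J([[453,45],[748,288],[348,570]]),12).round(1))
F=onplane(c,J([[268,170],[497,378]]),33);print("fence",F.round(1),F.mean(0).round(1),np.degrees(np.arctan2(*(F[0]-F[1])[[1,0]])))
print("bedside",onplane(d,[[313,249],[332,304],[413,292]],12).round(1))
print("glue base",onplane(d,[[447,265]],5).round(1),onplane(c,[[219,265]],5).round(1),"jar",onplane(c,[[314,362]],10).round(1))
for n in("scene","side"):
    k=np.load(n+".npy",allow_pickle=True).item()
    g=cv2.cvtColor(k["frame"],cv2.COLOR_RGB2HSV); m=((g[...,1]<60)&(g[...,2]>185)).astype(np.uint8)
    N,_,st,ce=cv2.connectedComponentsWithStats(m); print(n,[(st[i][4],ce[i].round(0).tolist()) for i in range(1,N) if st[i][4]>40])
E
```

```text
long ctr [616.3 341.9] len 118.0 wid 59.4 yaw long deg 85.5
mid ctr [546.2 343.5] len 48.9 wid 57.7 yaw long deg 90.3
near ctr [474.9 346.7] len 48.9 wid 59.0 yaw long deg 84.4
bed [[ 531.6 -156.9   12. ]
 [ 516.1   -7.4   12. ]
 [ 683.7    9.6   12. ]]
fence [[ 623.6 -128.4   33. ]
 [ 612.7  -11.    33. ]] [618.1 -69.7  33. ] -84.722923646517
bedside [[ 520.8   -9.9   12. ]
 [ 535.8 -154.7   12. ]
 [ 694.9 -150.1   12. ]]
glue base [[784.4 -88.2   5. ]] [[780.1 -85.3   5. ]] jar [[747.2 211.8  10. ]]
scene [(np.int32(3703), [199.0, 46.0]), (np.int32(148), [558.0, 32.0]), (np.int32(50), [519.0, 52.0]), (np.int32(115), [109.0, 75.0]), (np.int32(43), [103.0, 115.0]), (np.int32(132), [94.0, 122.0]), (np.int32(141), [341.0, 127.0]), (np.int32(50), [2.0, 149.0]), (np.int32(21358), [64.0, 368.0]), (np.int32(70), [427.0, 210.0]), (np.int32(120), [208.0, 219.0]), (np.int32(393), [215.0, 240.0]), (np.int32(342), [259.0, 310.0]), (np.int32(167), [484.0, 328.0]), (np.int32(673), [313.0, 343.0]), (np.int32(264), [468.0, 341.0]), (np.int32(221), [455.0, 347.0]), (np.int32(651), [426.0, 370.0]), (np.int32(251), [316.0, 361.0]), (np.int32(293), [439.0, 361.0]), (np.int32(715), [409.0, 384.0]), (np.int32(122), [595.0, 423.0]), (np.int32(42), [603.0, 427.0]), (np.int32(56), [556.0, 459.0])]
side [(np.int32(261), [310.0, 34.0]), (np.int32(245), [242.0, 39.0]), (np.int32(332), [280.0, 52.0]), (np.int32(524), [129.0, 54.0]), (np.int32(262), [337.0, 140.0]), (np.int32(97), [17.0, 143.0]), (np.int32(275), [324.0, 145.0]), (np.int32(107), [297.0, 146.0]), (np.int32(72), [312.0, 145.0]), (np.int32(111), [268.0, 148.0]), (np.int32(73), [283.0, 147.0]), (np.int32(244), [396.0, 153.0]), (np.int32(177), [422.0, 207.0]), (np.int32(98), [457.0, 213.0]), (np.int32(399), [215.0, 378.0])]
```

```bash
python3 -m jog '[[0,0,0,0],[2.5,4.5,0,-8],[5,9,0,-16],[7.5,13.5,0,-24],[9,-4,0,-32],[12,-9,0,-40],[16,-14,0,-48],[20,-19,0,-56],[24,-24,0,-64],[28,-29,0,-72],[32,-34,0,-73],[36,-39,0,-73]]' -0.1 30
```

```text
t: 1.3
tcp_pos: [362.6, -358.3, 238.6]
tcp_rot: [3.141, -0.0, 1.57]
contact_force: [0.9, 0.3, -0.3]
gripper_width: 40.0
grasp_force: 0.0
```

```bash
python3 -m jog '[[5,2,0,0],[10,4,0,0],[14,6,0,0],[19,8,0,0],[23,9,0,0],[28,10,0,0],[32,11,0,0],[37,12,0,0],[41,13,0,0],[46,14,0,0],[50,14,0,0],[54,14,0,0]]'
python3 -m jog '[[5,0,0,0],[10,0,0,1],[14,0,0,2.5],[16,0,0,2.5],[16,0,0,2.5],[16,0,0,2.5]]'
python3 - <<'E'
from h import *
s=read_state(); c=read_camera("wrist"); save("w6",c["frame"]); np.save("w6.npy",[c,s],allow_pickle=True)
print(s["tcp_pos"],s["tcp_rot"],ray(c,[320,240],s))
E
```

```text
t: 2.5
tcp_pos: [502.9, 181.6, 238.6]
tcp_rot: [-3.142, 0.0, 1.571]
contact_force: [0.0, 0.4, 0.4]
gripper_width: 39.7
grasp_force: 0.0
t: 3.1
tcp_pos: [503.0, 338.9, 238.3]
tcp_rot: [-3.141, 0.001, 1.527]
contact_force: [1.0, -0.5, -0.8]
gripper_width: 39.8
grasp_force: 0.0
[503.03857675 338.87625465 238.29826335] [-3.14100348e+00  1.41732661e-03  1.52724203e+00] (array([506.43771919, 415.10833942, 382.54459078]), array([[-0.01773433, -0.29703657, -0.95471062]]))
```

View pics/w6.png

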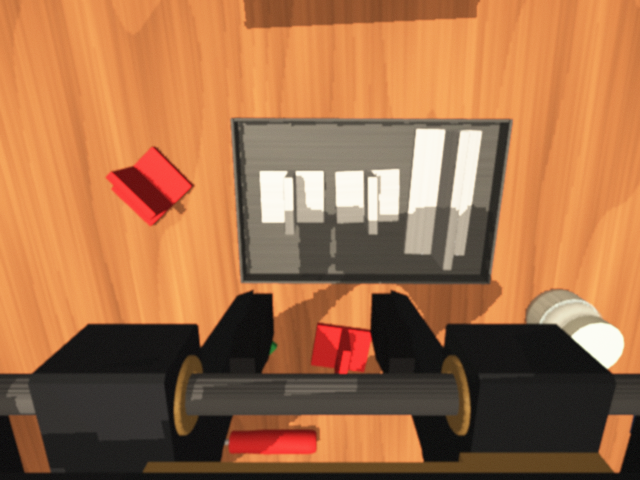

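The wrist view shows the tray with three pieces: the near short with web top at (289,206), the mid short at (373,206), and the long piece with its web bottom end at (448,269). The red pieces are outside the tray.

```bash
python3 - <<'E'
from h import *
c,s=np.load("w6.npy",allow_pickle=True)
for n,q,w in (("near",[[260,171],[324,170],[324,222],[262,224]],[[289,178],[289,234]]),("mid",[[335,171],[399,169],[400,221],[336,223]],[[372.5,178],[373,234]]),("long",[[413,129],[481,130],[405,254]],[[449,269]])):
    P=onplane(c,q,11,s); print(n,P[:,:2].round(1).tolist(),"ctr",P.mean(0).round(1),"web",onplane(c,w,53,s)[:,:2].round(1).tolist())
P=onplane(c,[[234,120],[511,120],[490,282],[243,282]],24,s);print(P.round(1),P.mean(0))
E
```

```text
near [[446.8, 369.0], [506.3, 367.4], [504.2, 317.5], [444.2, 318.1]] ctr [475.4 343.   11. ] web [[477.1, 367.4], [473.8, 319.2]]
mid [[516.5, 366.0], [575.8, 365.3], [577.5, 315.4], [515.8, 316.0]] ctr [546.4 340.7  11. ] web [[546.2, 364.4], [546.3, 316.0]]
long [[587.9, 400.5], [649.2, 397.0], [583.0, 281.4]] ctr [606.7 359.6  11. ] web [[613.6, 280.7]]
[[430.4 415.3  24. ]
 [669.4 404.9  24. ]
 [663.8 253.5  24. ]
 [422.7 263.9  24. ]] [546.56324572 334.35702324  24.        ]
```

```bash
python3 -m jog '[[0.3,-2.75,0,0],[0.3,-2.75,4,0],[0.3,-2.75,8,0],[0.3,-2.75,12,0],[0.3,-2.75,16,0],[0.3,-2.75,19,0],[0.3,-2.75,20.5,0],[0.3,-2.75,21.5,0],[0.3,-2.75,21.8,0],[0.3,-2.75,21.8,0]]' && python3 -m jog '[[0,0,0,0],[0,0,0,0],[0,0,0,0],[0,0,0,0]]' -1 30
```

```text
t: 4.15
tcp_pos: [476.8, 344.0, 21.7]
tcp_rot: [3.14, -0.001, 1.526]
contact_force: [-0.4, 0.1, -0.8]
gripper_width: 39.7
grasp_force: 0.0
t: 4.55
tcp_pos: [476.1, 344.1, 21.3]
tcp_rot: [3.141, -0.001, 1.526]
contact_force: [-1.8, -0.4, 0.1]
gripper_width: 9.7
grasp_force: 0.3
```

```bash
python3 -m jog '[[0,0,0,0],[0,0,0,0],[0,0,-3,0],[0,0,-7,0],[0,0,-11,0],[0,0,-15,0],[-4,0.1,-15,0],[-9,0.3,-15,0],[-14,0.5,-15,0],[-19,0.65,-15,-2],[-24,0.8,-15,-4],[-29,1,-15,-6]]' && python3 -m jog '[[-5,0.17,0,0],[-10,0.35,0,0],[-15,0.5,0,0],[-19,0.65,0,0],[-23,0.8,0,0],[-27,0.95,0,0],[-31,1.1,0,0],[-35,1.2,0,0],[-37,1.3,0,-3.5],[-38,1.3,0,-3.5],[-38,1.3,0,-3.5]]'
python3 - <<'E'
from h import *
s=read_state(); c=read_camera("wrist"); save("w7",c["frame"]); np.save("w7.npy",[c,s],allow_pickle=True)
print(s["tcp_pos"],s["tcp_rot"],s["gripper_width"],s["grasp_force"])
E
```

```text
t: 5.75
tcp_pos: [472.2, 52.0, 170.3]
tcp_rot: [-3.141, 0.0, 1.633]
contact_force: [1.1, -0.6, -0.7]
gripper_width: 7.6
grasp_force: 30.0
t: 6.85
tcp_pos: [508.4, -325.4, 170.0]
tcp_rot: [-3.141, -0.001, 1.689]
contact_force: [0.7, -0.6, -1.5]
gripper_width: 7.6
grasp_force: 30.0
[ 508.35942437 -325.39972737  169.97715987] [-3.14075510e+00 -7.58920339e-04  1.68923570e+00] 7.640702405202844 29.99986361246556
```

View pics/w7.png

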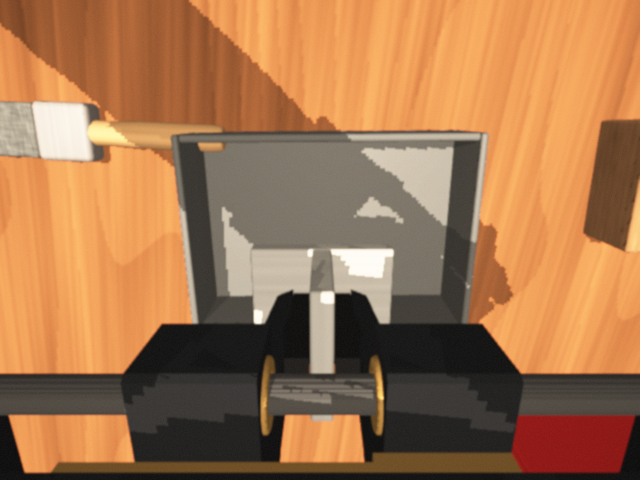

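The picture shows the held short piece hanging level over the tote. The tote's far rim corners are at (174,136) and (486,134).

```bash
python3 - <<'E'
from h import *
c,s=np.load("w7.npy",allow_pickle=True)
P=onplane(c,[[174,136],[486,134]],60,s)[:,:2]; u=P[1]-P[0]; print(P,np.linalg.norm(u),np.degrees(np.arctan2(u[1],u[0])))
u/=np.linalg.norm(u); C=P.mean(0)-70*np.array([-u[1],u[0]]); print("ctr",C)
y=s["tcp_rot"][2]; M=np.array([[np.cos(y),np.sin(y)],[np.sin(y),-np.cos(y)]])
for k in(-45,45): print(k,(M@(C+k*u-s["tcp_pos"][:2])).round(1))
E
```

```text
[[ 409.57836735 -271.89506106]
 [ 601.35073515 -247.83273067]] 193.27606368491954 7.15172114100423
ctr [ 514.17935584 -329.31929292]
-45 [ -4.9 -39.7]
45 [-4.3 50.3]
```

```bash
python3 -m jog '[[-0.2,-2,0,0],[-0.4,-4,0,0],[-0.4,-4,3,0],[-0.4,-4,7,0],[-0.4,-4,11,0],[-0.4,-4,13.5,0],[-0.4,-4,14.3,0],[-0.4,-4,14.4,0],[-0.4,-4,14.5,0],[-0.4,-4,14.5,0],[-0.4,-4,14.5,0]]' && python3 -m jog '[[0,0,0,0],[0,0,0,0],[0,0,0,0],[0,0,-2,0],[0,0,-6,0],[0,0,-10,0],[0,0,-14.5,0],[5,0,-14.5,0],[10,0,-14.5,0],[15,0,-14.5,3],[20,0,-14.5,6],[25,0,-14.5,9.5]]' -0.1
```

```text
t: 8.0
tcp_pos: [470.7, -334.3, 27.5]
tcp_rot: [3.139, 0.002, 1.692]
contact_force: [0.3, 0.9, -1.8]
gripper_width: 7.6
grasp_force: 30.0
t: 9.2
tcp_pos: [438.8, -83.7, 171.0]
tcp_rot: [3.141, 0.0, 1.523]
contact_force: [0.9, 0.5, -0.8]
gripper_width: 39.7
grasp_force: 0.0
```

```bash
python3 -m jog '[[5,1,0,0],[10,2,0,0],[15,3,0,0],[20,4,0,0],[24,5,0,0],[28,6,0,0],[32,7,0,0],[36,8,0,0],[40,8.7,0,0],[42.8,8.9,0,0],[42.8,8.9,0,0],[42.8,8.9,0,0]]'
```

```text
t: 10.4
tcp_pos: [546.9, 338.4, 170.3]
tcp_rot: [-3.141, 0.001, 1.528]
contact_force: [0.1, -0.5, 0.4]
gripper_width: 39.5
grasp_force: 0.0
```

```bash
python3 -m jog '[[0.1,-0.05,4,0],[0.1,-0.05,8,0],[0.1,-0.05,12,0],[0.1,-0.05,14,0],[0.1,-0.05,14.8,0],[0.1,-0.05,14.9,0],[0.1,-0.05,14.9,0],[0.1,-0.05,14.9,0]]' && python3 -m jog '[[0,0,0,0],[0,0,0,0],[0,0,0,0],[0,0,0,0],[0,0,0,0],[0,0,0,0],[0,0,-4,0],[0,0,-8,0],[0,0,-12,0],[0,0,-15,0],[0,0,-15,0]]' -1 30
```

```text
t: 11.2
tcp_pos: [548.4, 339.8, 23.9]
tcp_rot: [3.139, -0.002, 1.526]
contact_force: [-0.1, 0.2, -0.1]
gripper_width: 39.8
grasp_force: 0.0
t: 12.3
tcp_pos: [550.0, 341.1, 177.6]
tcp_rot: [3.133, -0.005, 1.526]
contact_force: [0.1, 0.1, -1.0]
gripper_width: 7.6
grasp_force: 29.9
```

```bash
python3 -m jog '[[0,0,0,0],[-4,0.3,0,0],[-9,0.6,0,0],[-14,0.9,0,0],[-19,1.2,0,0],[-24,1.5,0,0],[-29,1.8,0,0],[-34,2.1,0,0],[-39,2.4,0,0],[-44,2.7,0,0],[-48,3,0,0],[-52,3.2,0,0]]' && python3 -m jog '[[-4,0.2,0,-2],[-8,0.4,0,-4],[-11,0.6,0,-6],[-13,0.7,0,-8],[-14,0.75,0,-9.5],[-14.3,0.8,0,-9.5],[-14.3,0.8,0,-9.5],[-14.3,0.8,0,-9.5]]'
```

```text
t: 13.5
tcp_pos: [553.4, -183.1, 168.3]
tcp_rot: [-3.137, -0.002, 1.525]
contact_force: [0.4, 0.0, -1.1]
gripper_width: 7.7
grasp_force: 29.9
t: 14.3
tcp_pos: [556.6, -323.8, 170.2]
tcp_rot: [-3.14, -0.002, 1.692]
contact_force: [-0.4, 0.2, -0.8]
gripper_width: 7.6
grasp_force: 29.9
```

```bash
python3 -m jog '[[0,0.2,3,0],[0,0.2,7,0],[0,0.2,11,0],[0,0.2,13.5,0],[0,0.2,14.3,0],[0,0.2,14.4,0],[0,0.2,14.5,0],[0,0.2,14.5,0],[0,0.2,14.5,0],[0,0.2,14.5,0],[0,0.2,14.5,0]]' && python3 -m jog '[[0,0,0,0],[0,0,0,0],[0,0,0,0],[0,0,-1,0],[0,0,-4,0],[0,0,-8,0],[0,0,-12,0],[0,0,-14.5,0],[5,0,-14.5,0],[10,0,-14.5,3],[15,0,-14.5,6],[20,0,-14.5,9.5]]' -0.1
python3 - <<'E'
from h import *
s=read_state(); c=read_camera("scene"); save("s8",cv2.resize(c["frame"][80:460,180:560],(600,600)));print(s["tcp_pos"])
E
```

```text
t: 15.4
tcp_pos: [559.6, -324.9, 27.5]
tcp_rot: [3.141, 0.001, 1.692]
contact_force: [-0.5, -0.7, -1.4]
gripper_width: 7.8
grasp_force: 29.9
t: 16.6
tcp_pos: [534.8, -124.6, 172.8]
tcp_rot: [3.14, 0.0, 1.523]
contact_force: [-0.4, 0.5, -0.4]
gripper_width: 39.7
grasp_force: 0.0
[ 534.7923975  -124.59406335  172.82456214]
```

View pics/s8.png

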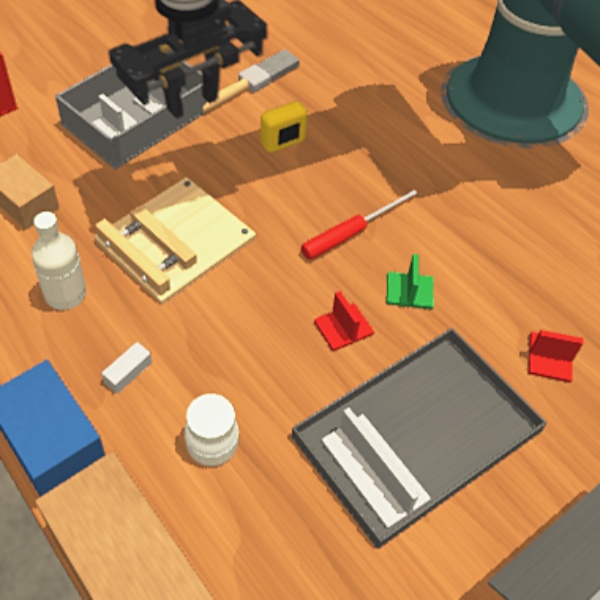

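Both short pieces stand in the tote at (115,110) and (150,95) in this view, and only the long piece remains in the tray.

```bash
python3 -m jog '[[5,1,0,0],[10,2,0,0],[15,3,0,0],[20,4,0,0],[25,5,0,0],[30,5.5,0,0],[34,6,0,0],[38,6,0,0],[42,6,0,0],[45,6,0,0],[46.8,6,0,0],[46.8,6.1,0,0]]' && python3 -m jog '[[0,0,0,0],[0,0,0,0]]'
python3 - <<'E'
from h import *
s=read_state();print(s["tcp_pos"],s["tcp_rot"]); C=np.array([615.8,340.7])
y=s["tcp_rot"][2]; M=np.array([[np.cos(y),np.sin(y)],[np.sin(y),-np.cos(y)]]);print(M@(C-s["tcp_pos"][:2]))
E
```

```text
t: 17.85
tcp_pos: [616.8, 340.7, 172.1]
tcp_rot: [3.141, -0.0, 1.529]
contact_force: [1.0, -0.2, -0.1]
gripper_width: 39.5
grasp_force: 0.0
t: 18.05
tcp_pos: [617.0, 337.0, 171.7]
tcp_rot: [-3.141, 0.001, 1.525]
contact_force: [0.3, -0.3, 0.0]
gripper_width: 39.4
grasp_force: 0.0
[617.02460425 337.01437018 171.73832551] [-3.14134230e+00  8.12749162e-04  1.52495415e+00]
[ 3.62563894 -1.39221586]
```

```bash
python3 -m jog '[[0.3,-0.1,4,0],[0.3,-0.1,8,0],[0.3,-0.1,12,0],[0.3,-0.1,14,0],[0.3,-0.1,15,0],[0.3,-0.1,15.3,0],[0.3,-0.1,15.4,0],[0.3,-0.1,15.4,0],[0.3,-0.1,15.4,0],[0.3,-0.1,15.4,0]]' && python3 -m jog '[[0,0,0,0],[0,0,0,0],[0,0,0,0],[0,0,0,0],[0,0,0,0],[0,0,0,0]]' -1 60
```

```text
t: 19.05
tcp_pos: [616.8, 342.3, 19.2]
tcp_rot: [3.14, -0.001, 1.526]
contact_force: [-1.0, 0.6, 0.0]
gripper_width: 39.8
grasp_force: 0.0
t: 19.65
tcp_pos: [616.1, 341.8, 17.7]
tcp_rot: [3.141, -0.0, 1.526]
contact_force: [0.2, 0.1, -0.2]
gripper_width: 7.5
grasp_force: 60.0
```

```bash
python3 -m jog '[[0,0,-3,0],[0,0,-7,0],[0,0,-11,0],[0,0,-13,0],[-4,-0.2,-13,0],[-8,-0.4,-13,0],[-12,-0.6,-13,0],[-16,-0.8,-13,0],[-20,-1,-13,0],[-24,-1.2,-13,0],[-28,-1.4,-13,0],[-32,-1.6,-13,0]]' && python3 -m jog '[[-4,-0.2,0,-3],[-7,-0.3,0,-6],[-9,-0.4,0,-8.2],[-9.9,-0.5,0,-8.2],[-9.9,-0.5,0,-8.2],[-9.9,-0.5,0,-8.2],[-9.9,-0.5,0,-8.2],[-9.9,-0.5,0,-8.2]]'
python3 - <<'E'
from h import *
s=read_state(); c=read_camera("wrist"); save("w9",c["frame"]); np.save("w9.npy",[c,s],allow_pickle=True)
print(s["tcp_pos"],s["tcp_rot"],s["gripper_width"],s["grasp_force"],s["contact_force"])
E
```

```text
t: 20.85
tcp_pos: [584.5, 21.3, 146.9]
tcp_rot: [-3.14, 0.0, 1.526]
contact_force: [0.4, 0.8, -2.7]
gripper_width: 7.3
grasp_force: 60.0
t: 21.65
tcp_pos: [576.4, -74.7, 147.6]
tcp_rot: [-3.141, -0.0, 1.671]
contact_force: [0.5, -0.3, -3.7]
gripper_width: 7.5
grasp_force: 60.0
[576.42293096 -74.74238013 147.64489317] [-3.14148265e+00 -2.48775145e-04  1.67058859e+00] 7.471593876214747 59.96803656220436 [ 0.45644324 -0.27930408 -3.66877154]
```

View pics/w9.png

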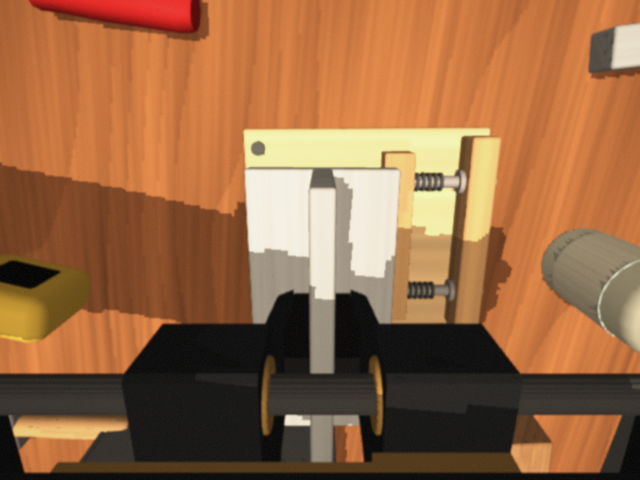

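The picture shows the long piece held level, with its far flange edge at row 169, columns 246–397. The fence's far end is at row 152, columns 383–415, and the bed's far edge runs from (245,130) to (490,130).

```bash
python3 - <<'E'
from h import *
c,s=np.load("w9.npy",allow_pickle=True)
y=s["tcp_rot"][2]; M=np.array([[np.cos(y),np.sin(y)],[np.sin(y),-np.cos(y)]]); t=s["tcp_pos"]
L=lambda q,z:(M@(onplane(c,q,z,s)[:,:2]-t[:2]).T).T.round(1)
b=t[2]-15
print("flange end (x-60=ctr)",L([[246,169],[397,169]],b+8).tolist(),"web end top",L([[311,187],[334,187]],b+50).tolist())
print("fence end top",L([[383,152.5],[415,152.5]],33).tolist(),"bed",L([[245,130],[490,130]],12).tolist())
E
```

```text
flange end (x-60=ctr) [[57.3, -28.7], [57.3, 28.4]] web end top [[57.5, -3.0], [57.5, 3.3]]
fence end top [[54.4, 39.1], [54.4, 59.5]] bed [[67.6, -52.2], [67.6, 114.3]]
```

```bash
python3 -m jog '[[-0.3,-0.4,3,0],[-0.3,-0.4,6,0],[-0.3,-0.4,9,0],[-0.3,-0.4,10.5,0],[-0.3,-0.4,10.5,0],[-0.3,-0.4,10.5,0],[-0.3,-0.4,10.5,0]]' && python3 -m jog '[[0,0,0.3,0],[0,0,0.5,0],[0,0,0.6,0],[0,0,0.7,0],[0,0,0.8,0],[0,0,0.9,0],[0,0,1,0],[0,0,1,0]]'
```

```text
t: 22.4
tcp_pos: [574.4, -79.4, 44.6]
tcp_rot: [3.138, 0.001, 1.67]
contact_force: [-0.5, -0.2, -2.5]
gripper_width: 7.8
grasp_force: 60.0
t: 23.2
tcp_pos: [572.5, -79.2, 32.4]
tcp_rot: [-3.141, -0.0, 1.669]
contact_force: [0.6, -0.3, -2.7]
gripper_width: 7.3
grasp_force: 60.0
```

```bash
for i in 1; do python3 -m jog '[[0,0,0.1,0],[0,0,0.2,0],[0,0,0.3,0],[0,0,0.3,0],[0,0,0.3,0]]'; done; python3 -m jog '[[0,0,0.1,0],[0,0,0.1,0],[0,0,0.1,0]]'; python3 -m jog '[[0,0,0.1,0],[0,0,0.1,0],[0,0,0.1,0]]'
```

```text
t: 23.7
tcp_pos: [572.6, -79.2, 29.7]
tcp_rot: [-3.142, -0.0, 1.669]
contact_force: [-0.5, -0.3, -3.6]
gripper_width: 7.8
grasp_force: 60.0
t: 24.0
tcp_pos: [572.6, -79.3, 28.7]
tcp_rot: [-3.142, -0.0, 1.669]
contact_force: [-1.5, 0.7, -2.1]
gripper_width: 8.0
grasp_force: 60.0
t: 24.3
tcp_pos: [572.6, -79.2, 27.6]
tcp_rot: [-3.141, -0.0, 1.669]
contact_force: [0.3, 0.6, -2.6]
gripper_width: 7.6
grasp_force: 60.0
```

```bash
python3 -m jog '[[0,0,0.05,0],[0,0,0.1,0],[0,0,0.1,0],[0,0,0.1,0]]'; python3 -m jog '[[0,0,0.05,0],[0,0,0.05,0],[0,0,0.05,0]]'; python3 -m jog '[[0,0,0.05,0],[0,0,0.05,0],[0,0,0.05,0]]'
```

```text
t: 24.7
tcp_pos: [572.6, -79.2, 26.7]
tcp_rot: [-3.141, -0.0, 1.669]
contact_force: [-0.6, -0.7, -2.0]
gripper_width: 7.4
grasp_force: 60.0
t: 25.0
tcp_pos: [572.7, -79.3, 26.6]
tcp_rot: [3.142, 0.0, 1.669]
contact_force: [-3.0, 1.3, 2.8]
gripper_width: 7.8
grasp_force: 60.0
t: 25.3
tcp_pos: [572.7, -79.2, 26.6]
tcp_rot: [-3.142, -0.0, 1.669]
contact_force: [-3.9, 0.4, 6.0]
gripper_width: 7.5
grasp_force: 60.0
```

```bash
python3 -m jog '[[0,0.2,0,0],[0,0.4,0,0],[0,0.6,0,0],[0,0.8,0,0],[0,0.8,0,0],[0,0.8,0,0]]'; python3 -m jog '[[0,0.2,0,0],[0,0.4,0,0],[0,0.4,0,0],[0,0.4,0,0]]'; python3 -m jog '[[0,0.2,0,0],[0,0.4,0,0],[0,0.4,0,0],[0,0.4,0,0]]'; python3 -m jog '[[0,0.2,0,0],[0,0.4,0,0],[0,0.4,0,0],[0,0.4,0,0]]'
```

```text
t: 25.9
tcp_pos: [579.7, -78.7, 26.6]
tcp_rot: [-3.14, 0.0, 1.67]
contact_force: [-6.6, -0.7, 9.0]
gripper_width: 7.5
grasp_force: 60.0
t: 26.3
tcp_pos: [583.7, -78.3, 26.6]
tcp_rot: [-3.14, 0.0, 1.67]
contact_force: [-7.9, -0.7, 9.0]
gripper_width: 7.6
grasp_force: 60.0
t: 26.7
tcp_pos: [587.7, -78.0, 26.6]
tcp_rot: [-3.14, 0.0, 1.67]
contact_force: [-6.6, -0.6, 8.1]
gripper_width: 7.4
grasp_force: 60.0
t: 27.1
tcp_pos: [590.3, -77.7, 26.6]
tcp_rot: [-3.137, 0.0, 1.67]
contact_force: [-9.7, -0.5, 13.2]
gripper_width: 7.4
grasp_force: 60.0
```

```bash
python3 -m jog '[[0,0.2,-0.02,0],[0,0.4,-0.04,0],[0,0.4,-0.04,0],[0,0.4,-0.04,0]]'; python3 -m jog '[[0,0.2,-0.01,0],[0,0.4,-0.02,0],[0,0.4,-0.02,0],[0,0.4,-0.02,0]]'; python3 -m jog '[[0,0.2,0,0],[0,0.4,0,0],[0,0.4,0,0],[0,0.4,0,0]]'
```

```text
t: 27.5
tcp_pos: [593.4, -77.6, 26.7]
tcp_rot: [-3.135, 0.0, 1.67]
contact_force: [-12.2, -2.4, 12.9]
gripper_width: 7.6
grasp_force: 60.1
t: 27.9
tcp_pos: [596.3, -77.3, 26.7]
tcp_rot: [-3.133, 0.0, 1.671]
contact_force: [-15.3, -2.8, 13.9]
gripper_width: 7.3
grasp_force: 60.1
t: 28.3
tcp_pos: [599.0, -77.0, 26.7]
tcp_rot: [-3.13, -0.0, 1.671]
contact_force: [-18.4, -3.7, 17.1]
gripper_width: 7.1
grasp_force: 60.1
```

```bash
python3 -m jog '[[0,0.2,-0.03,0],[0,0.4,-0.05,0],[0,0.5,-0.05,0],[0,0.5,-0.05,0],[0,0.5,-0.05,0],[0,0.5,-0.05,0],[0,0.5,-0.05,0]]'
python3 - <<'E'
from h import *
s=read_state(); c=read_camera("scene"); np.save("s10.npy",c,allow_pickle=True)
save("s10",cv2.resize(c["frame"][175:285,225:365],(764,600),interpolation=cv2.INTER_CUBIC));print(s["tcp_pos"],s["tcp_rot"],s["contact_force"],s["torque"])
E
```

```text
t: 29.0
tcp_pos: [602.5, -76.6, 26.8]
tcp_rot: [-3.127, -0.001, 1.671]
contact_force: [-21.6, -5.0, 18.3]
gripper_width: 7.2
grasp_force: 60.1
[602.46220385 -76.61725158  26.81099158] [-3.12682918e+00 -5.28764525e-04  1.67085595e+00] [-21.59503384  -4.99958773  18.25720214] [-0.78611971  3.19642085  0.19287751]
```

View pics/s10.png

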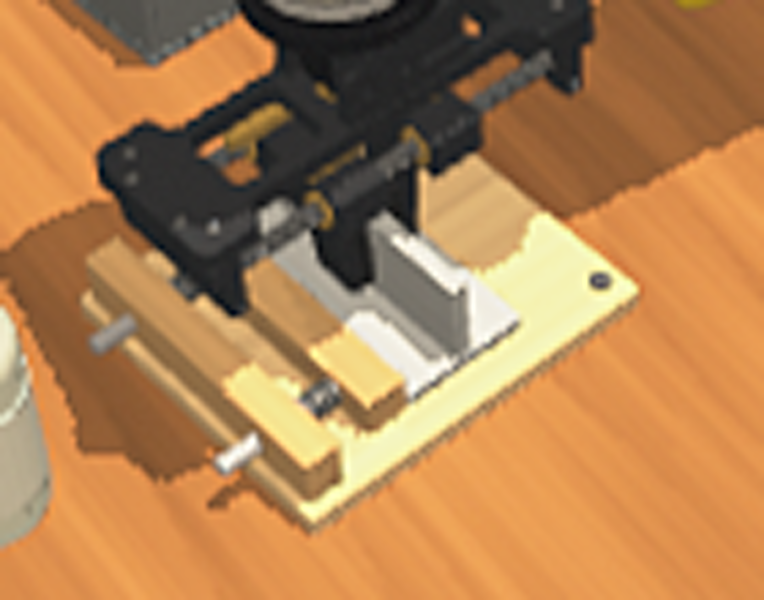

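The picture shows the long piece flat on the bed and flush against the pressed fence. The fence's near top corner is at (405,380), and the flange end runs from (410,398) to (520,322).

```bash
python3 - <<'E'
from h import *
c=np.load("s10.npy",allow_pickle=True).item()
J=lambda p:np.array(p)/(764/140)+[225,175]
a=np.radians(5.6);B=np.array([[np.cos(a),np.sin(a)],[-np.sin(a),np.cos(a)]])
L=lambda q,z:(B@(onplane(c,J(q),z)[:,:2]-[618,-71.2]).T).T.round(1).tolist()
print("fence near corner (x=travel,y~60)",L([[405,380]],33),"flange end y~60",L([[410,398],[520,322]],20),"web end",L([[467,292]],62))
E
python3 -m jog '[[0,0,0,0],[0,0,0,0],[0,0,0,0],[0,0,0,0],[0,0,0,0],[0,0,0,0],[0,0,0,0]]'
```

```text
fence near corner (x=travel,y~60) [[13.9, 58.9]] flange end y~60 [[12.0, 58.7], [-44.5, 58.7]] web end [[-17.0, 60.6]]
t: 29.75
tcp_pos: [602.4, -76.6, 26.8]
tcp_rot: [-3.127, -0.001, 1.671]
contact_force: [-21.7, -5.4, 18.7]
gripper_width: 7.5
grasp_force: 60.1
```

```bash
python3 -c "
from bench import finish_job; print(finish_job())"
```

```text
the job is handed in; nothing more can be done
None
```

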